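Tip the slumped serving boards back on their stands

ROBOT

A 6-joint arm with a two-finger parallel gripper is mounted at the origin on the work surface. World frame = base frame: x ahead of the robot, y to its left, z up, the work surface at z = 0. Lengths are in m, angles in rad, forces in N, time in s.
With the tool pointing down it reaches from about 0.375 to 0.975 m from the base axis. Payload 3.8 kg.
Tool frame: the origin (TCP) lies at the very end of the fingers, on their centre line; the grasp point (between the pads) lies 19 mm behind it; z points along the fingers, y is the line along which they close (so a half turn about z gives the same grasp; the last joint's range is limited). The gripper opens to 88 mm and grips with 3 to 60 N. Pads are 18 mm wide; open, the fingers measure 123 mm over their backs; the gripper's body (75 mm by 187 mm) begins 45 mm behind the grasp point.
Start: joints at [1.231, 0.264, 1.604, -0, 1.274, -0.037], TCP at [0.201, 0.644, 0.239] pointing down, gripper open.
Joint ranges: [-2.63, 2.63], [-0.94, 2.18], [0.31, 2.57], [-1.31, 4.45], [0, 2.66], [-2.55, 2.55]. Speed limits (rad/s): [2.57, 2.57, 3.14, 3.14, 3.14, 3.14].

INTERFACE

Orientations are given as a unit quaternion [x, y, z, w].
In Python, from cell import telemetry, read_camera, camera_info, finish_job gives the robot as it stands.
- The arm moves only by the shell command python3 -m creep 'ROWS' [FORCE]. ROWS is JSON, a list of rows, each a list of 3 entries, a list of its own where there are three numbers: the shift along the world's x, y, z in cm, then the turn about the world's z in rad, then the opening, from -1 (shut) to 1 (fully open). A call has 1 to 12 rows; each row shifts and turns the commanded pose from where the row before left it; what a row does not reach is not made up. A row lasts 1/8 s, in which the tool goes at most 62.5 mm and 10.7 degrees, less where a joint would pass 70% of its speed; a pose out of reach is approached as far as the arm can. A call is refused whole if a number of a shift passes 6.25 or a number of a turn 0.188, either way. A call with a gripper value outside its range is refused whole. The fingers move at their own pace and stop on an object; FORCE is the grip in N (left out, the last holds). Time passes only in rows, so rows that do not move let the fingers close. It gives the time, the measured TCP pose, the force, the opening and the grip force at its end, in the units of the state.
- telemetry.get_obs(): the state, without advancing time (a new reading comes with each control period).
- read_camera(name): name is "scene" or "side" or "wrist"; returns the picture (480x640x3 uint8, red, green, blue); there is no depth.
- camera_info(name): a dict with "fx", "fy", "cx", "cy" (pixels), "k1" (the pictures are not rectified: a ray, as slopes to the right and down, at radius r is drawn at 1 + k1 r^2 times it, then the intrinsics apply), "xyz" and "attitude" of the camera in the world. Camera axes: x right, y down, z forward; pixel columns grow to the right and rows downward; lengths in m; the calibration is good to about 2 mm. A picture is of the moment at which its call begins: read the wrist's pose just before it. camera_info takes no time and is no camera call; for the wrist camera it gives the pose at the moment of the call.
- finish_job(): hands the job in; it is judged then, once.
The state is a dict: "clock": time; "joints": joint angles; "joint_vel": joint speeds; "tau": joint torques, N m; "ee_pos": TCP position; "ee_rot": TCP orientation; "wrist_force": force on the tool from outside, world axes, zero at the start; "wrist_torque": the same for the moment, N m; "opening": finger opening in m; "grasp_force": force on a finger pad.
Only numpy, scipy, OpenCV 4.12 (cv2) and the standard library are available. Lean on these libraries where they do the work, as an engineer would, in place of code of your own. Each camera call takes 0.05 s, during which the arm holds its last target. There are 200 camera calls.

TASK

On the kitchen island the dark walnut board and the white tray have slumped forward onto the guard bars of their display stands. With the fingertips push each one back up and over, never lifting it out of its channel, so that it stays seated there and leans on its back rest like the pale maple board. Leave the maple board and everything else on the counter as it is.

Things in the scene. Friction and masses are not known exactly. Their poses are not given: they have to be found in the camera images.
- stand_walnut: fixed stand of the dark walnut board: dark base 130 x 150 with a channel along y, 21 wide, floor 12 high, ribs to 22; brass bars 8 round along y: front guard (axis at x -38, 67 high) and back rest (x +40, 132 high), posts at y +-60. All mm. Origin on the counter under the channel's middle; x from guard to back rest (away from the robot within 0.3 rad), z up
- stand_white: fixed stand of the white tray: dark base 130 x 150 with a channel along y, 21 wide, floor 12 high, ribs to 22; brass bars 8 round along y: front guard (axis at x -38, 67 high) and back rest (x +40, 132 high), posts at y +-60. All mm. Origin on the counter under the channel's middle; x from guard to back rest (away from the robot within 0.3 rad), z up
- stand_maple: fixed stand of the pale maple board: dark base 130 x 150 with a channel along y, 21 wide, floor 12 high, ribs to 22; brass bars 8 round along y: front guard (axis at x -38, 67 high) and back rest (x +40, 132 high), posts at y +-60. All mm. Origin on the counter under the channel's middle; x from guard to back rest (away from the robot within 0.3 rad), z up
- walnut: dark walnut serving board: loose plate 15 (x) x 140 (y) x 200 mm tall (z), about 0.34 kg, standing in its stand's channel. Origin at centre of the underside; y along the stand's y, z up the plate. At the start it leans 0.5 rad towards the robot, on the guard bar. Pushed past upright it drops by itself onto the back rest and stays, 0.2 to 0.25 rad from upright; a few N at its top move it
- white: white ceramic serving tray, flat: loose plate 15 (x) x 140 (y) x 200 mm tall (z), about 0.5 kg, standing in its stand's channel. Origin at centre of the underside; y along the stand's y, z up the plate. At the start it leans 0.5 rad towards the robot, on the guard bar. Pushed past upright it drops by itself onto the back rest and stays, 0.2 to 0.25 rad from upright; a few N at its top move it
- maple: pale maple serving board: loose plate 15 (x) x 140 (y) x 200 mm tall (z), about 0.3 kg, standing in its stand's channel. Origin at centre of the underside; y along the stand's y, z up the plate. It already leans back on its rest, 0.25 rad from upright, and is to be left alone
- walnut_top (a point): middle of the top edge of the walnut board, 200 mm up its z axis from its origin
- white_top (a point): middle of the top edge of the white tray, 200 mm up its z axis from its origin
- maple_top (a point): middle of the top edge of the maple board, 200 mm up its z axis from its origin
- mill: turned wooden pepper mill, 52 mm across, 150 tall (bystander, loose); origin at the centre of its underside
- mug: blue ceramic mug, 80 mm across, 90 tall, handle at its +y (bystander, loose); origin at the centre of its underside
- tumbler: glass tumbler, 70 mm across, 100 tall (bystander, loose); origin at the centre of its underside
- spoon: wooden spoon lying flat along its x, about 250 mm long (bystander, loose); origin at the centre of its underside
- jar: amber glass jar with brass lid, 70 mm across, 110 tall (bystander, loose); origin at the centre of its underside
- oil: green oil bottle, 60 mm across, 190 tall (bystander, loose); origin at the centre of its underside
Mind the look-alikes: they are no part of the job. What is shaped like the stand_maple but purple is not meant. Leave any blue look-alike of the stand_walnut alone.

How it is judged:
At the end, for the whole second after the job is handed in: All three plates rest leaning back: top edge over 25 mm behind the channel middle, under 0.33 rad from upright, origin below 22 mm height and within 12 mm (stand x) and 30 mm (stand y) of the channel middle, parallel to the channel within 0.15 rad (x of walnut_top in the frame of stand_walnut above 0.025 m and angle between each of walnut, white, maple's own z axis and vertical below 0.33 rad and x of walnut in the frame of stand_walnut between -0.012 and 0.012 m and y of walnut in the frame of stand_walnut between -0.03 and 0.03 m and height (world z) of each of walnut, white, maple below 0.022 m and angle between the y axis of walnut and the y axis of stand_walnut, either way round below 0.15 rad and linear speed of each of walnut, white, maple below 0.01 m/s and x of white_top in the frame of stand_white above 0.025 m and x of white in the frame of stand_white between -0.012 and 0.012 m and y of white in the frame of stand_white between -0.03 and 0.03 m and angle between the y axis of white and the y axis of stand_white, either way round below 0.15 rad and x of maple_top in the frame of stand_maple above 0.025 m and x of maple in the frame of stand_maple between -0.012 and 0.012 m and y of maple in the frame of stand_maple between -0.03 and 0.03 m and angle between the y axis of maple and the y axis of stand_maple, either way round below 0.15 rad); the robot touches nothing.
It fails at once if the walnut board is lifted: its lower edge rises more than 20 mm out of its place in the channel (height (world z) of walnut above 0.036 m).
It fails at once if the white tray is lifted: its lower edge rises more than 20 mm out of its place in the channel (height (world z) of white above 0.036 m).
It fails at once if the maple board, which is to be left alone, is moved by more than 15 mm (distance of any of maple, maple_top from where it was at the start of the episode above 0.015 m).
It fails at once if a bystander (mill, mug, tumbler, spoon, jar, oil bottle) is shifted by more than 30 mm or knocked over (distance of any of mill, mug, tumbler, spoon, jar, oil from where it was at the start of the episode above 0.03 m or angle between any of mill, mug, tumbler, jar, oil's own z axis and vertical above 0.5 rad).
It also fails if it takes over 56 s, if anything falls off the work surface, if the arm or the gripper's body presses on something with over 40 N, if the wrist force passes 120 N, or if a joint passes its speed limit or range.

## Working session

There is one attempt and no reset: what is moved stays moved. The work goes in short steps, Python scripts to look and compute and a shell command to move; the robot and the scene stay as the last step left them, time stands still between calls to the robot, and variables do not carry over. Pictures are saved under pics/ and viewed, at most 10 in all, crops included, and the job is handed in when it is done.

```bash
ls; mkdir -p pics; python3 - <<'E'
from cell import *
import cv2
for n in("scene","side"):
    cv2.imwrite(f"pics/{n}0.png",read_camera(n)[:,:,::-1]); print(n,camera_info(n))
o=telemetry.get_obs(); print(o['clock'],o['ee_pos'],o['ee_rot'],o['opening'])
E
```

```text
pics
scene {'fx': 546.5916136848563, 'fy': 546.5916136848563, 'cx': 316.23887287681447, 'cy': 243.89019534192485, 'k1': -0.10462353707219184, 'xyz': array([1.04109613, 0.79523816, 1.60525438]), 'attitude': array([ 0.25793237,  0.92108936, -0.28252919, -0.07240536])}
side {'fx': 494.2568505157893, 'fy': 494.2568505157893, 'cx': 326.34814987667227, 'cy': 236.15028189249594, 'k1': -0.01457817212340759, 'xyz': array([ 0.14481757, -0.99720061,  1.10771926]), 'attitude': array([ 0.89932338, -0.1938978 ,  0.08188416, -0.38329633])}
0.1 [0.20105028 0.64368473 0.23752313] [ 1.50798882e-01  9.88563948e-01 -9.90886621e-04 -1.91328985e-04] 0.08792230016663312
```

View pics/scene0.png

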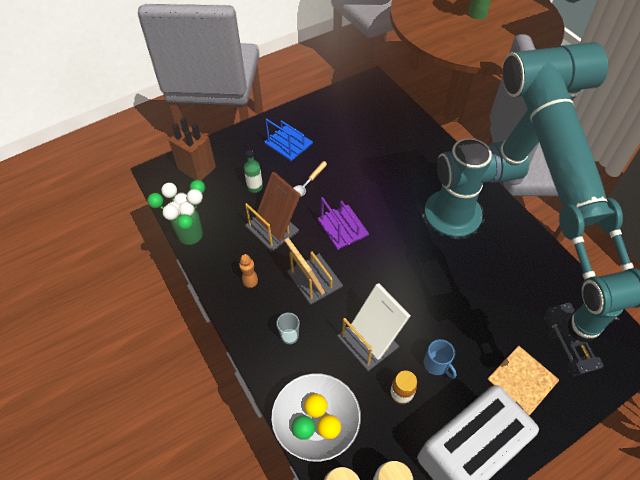

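View pics/side0.png

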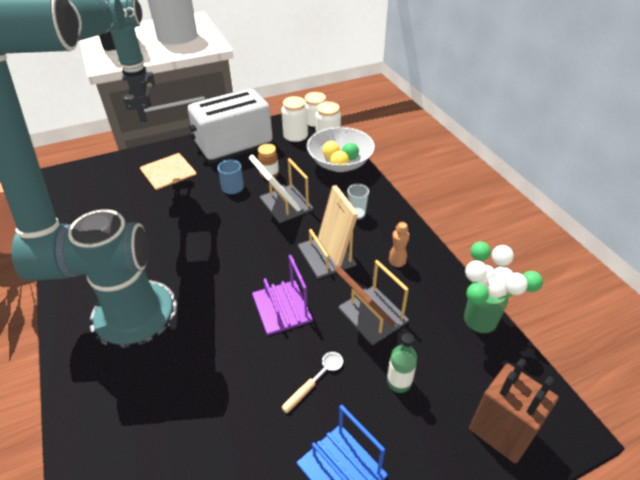

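Candidates: dark walnut plate in its grey/brass stand at scene (280,205) / side (365,300); white tray at scene (378,320) / side (270,180); maple at scene (305,268) / side (338,228), which stays as it is. The look-alikes are the purple stand at scene (343,222), the blue stand at scene (288,140), the knife block at (192,155) and the cork trivet at (523,380). I choose the grey stands holding the walnut board and the white tray, and check them in one close crop.

```bash
cat > h.py <<'E'
import numpy as np, cv2
from scipy.spatial.transform import Rotation as R
from cell import *
def ray(n,p):
    c=camera_info(n); d=(np.array(p,float)-[c['cx'],c['cy']])/[c['fx'],c['fy']]
    u=d.copy()
    for _ in range(20): u=d/(1+c['k1']*(u@u))
    v=R.from_quat(c['attitude']).apply([u[0],u[1],1]); return np.array(c['xyz']),v/np.linalg.norm(v)
def tri(p,q,a='scene',b='side'):
    o1,d1=ray(a,p);o2,d2=ray(b,q)
    t=np.linalg.lstsq(np.c_[d1,-d2],o2-o1,rcond=None)[0]
    x,y=o1+t[0]*d1,o2+t[1]*d2; return (x+y)/2,np.linalg.norm(x-y)
def plane(n,p,z):
    o,d=ray(n,p); return o+d*(z-o[2])/d[2]
E
python3 - <<'E'
from h import *
t=[]
for n,(x,y) in [("scene",(230,160)),("scene",(325,270)),("side",(325,250)),("side",(235,140))]:
    im=cv2.imread(f"pics/{n}0.png")[y:y+100,x:x+100]; t.append(cv2.resize(im,(400,300) if 0 else (300,300),interpolation=cv2.INTER_CUBIC))
cv2.imwrite("pics/crop1.png",np.vstack([np.hstack(t[:2]),np.hstack(t[2:])]))
for n in("scene","side"):
    im=cv2.imread(f"pics/{n}0.png"); h=cv2.cvtColor(im,cv2.COLOR_BGR2HSV)
    for k,lo,hi,b in [("white",(0,0,120),(179,50,255),(335,270,425,370) if n=="scene" else (240,145,300,225)),
                      ("walnut",(0,60,35),(14,255,150),(240,165,310,260) if n=="scene" else (325,255,415,345)),
                      ("brass",(14,110,90),(30,255,255),(230,170,400,370))]:
        m=np.zeros(h.shape[:2],np.uint8);m[b[1]:b[3],b[0]:b[2]]=cv2.inRange(h,lo,hi)[b[1]:b[3],b[0]:b[2]]
        c=[q for q in cv2.findContours(m,0,2)[0] if cv2.contourArea(q)>150]
        for q in c: print(n,k,cv2.contourArea(q),cv2.approxPolyDP(cv2.convexHull(q),3,True)[:,0].tolist())
E
```

```text
scene white 2270.0 [[379, 283], [410, 315], [377, 359], [351, 323]]
scene walnut 1610.0 [[274, 171], [300, 195], [280, 240], [257, 212]]
scene brass 431.0 [[286, 238], [324, 292], [310, 298], [292, 272]]
side white 634.5 [[251, 154], [277, 161], [299, 193], [298, 211], [249, 159]]
side walnut 152.5 [[371, 300], [393, 326], [368, 303]]
side brass 193.5 [[376, 259], [399, 279], [399, 285], [374, 289]]
```

View pics/crop1.png

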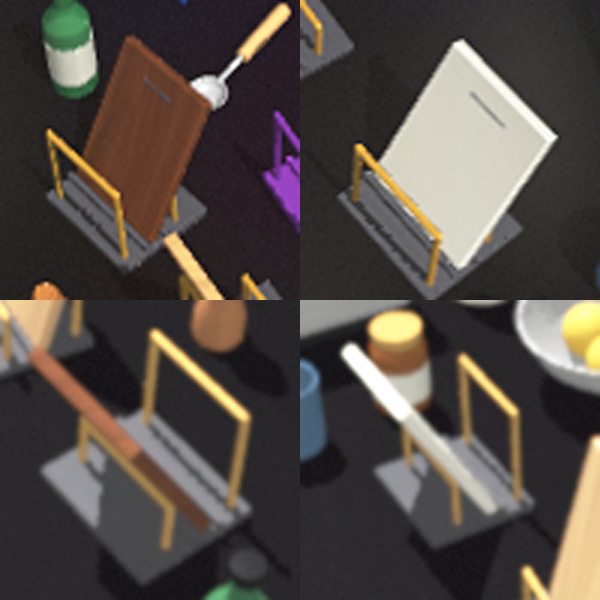

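The crop confirms the choice: the walnut board and the white tray sit on grey/brass stands and lean away from the tall back rest. Back-rest bar ends in scene: walnut (246,204)-(270,225), white (344,319)-(371,349). I triangulate these and the top corners.

```bash
python3 - <<'E'
from h import *
S={"walnut":[((246.3,204.3),(407.3,289)),((269.7,225),(376,261.7)),((273.3,172.7),(334.5,267))],
"white":[((344.3,319.3),(306.7,177.3)),((371,348.7),(289.3,159)),((378.5,284),(250.5,156.5))]}
for k,v in S.items():
    P=[tri(*a) for a in v]
    for p,e in P: print(k,p.round(4),round(e,4))
    a,b=P[0][0],P[1][0]; d=b-a; yaw=np.arctan2(-d[0],d[1]); m=(a+b)/2
    xh=np.array([np.cos(yaw),np.sin(yaw),0]); o=m-0.04*xh
    print(" barlen",np.linalg.norm(d).round(4),"yaw",yaw.round(3),"origin",o[:2].round(4))
    # plate top mid at lean .5: x=-0.2*sin.5
    yh=np.array([-xh[1],xh[0],0])
    t=P[2][0]-o; print(" top -y corner in stand",t@xh,t@yh,t[2])
    q=P[2][0]+0.07*yh; print(" top mid",q.round(4))
for p in [(344,222),(288,140)]: print(plane('scene',p,.02).round(3))
print("mug",plane('scene',(438,345),.09),"jar",plane('scene',(405,380),.11), "maple bars/top", plane('scene',(287,241),.2))
print(plane('scene',(320,165),.01),plane('scene',(298,190),.01),"oil",plane('scene',(251,156),.19))
c=camera_info('wrist');print(c)
E
```

```text
walnut [ 0.668  -0.332   0.1297] 0.0073
walnut [ 0.641  -0.2129  0.1286] 0.0078
walnut [ 0.5231 -0.2972  0.2443] 0.0772
 barlen 0.1221 yaw 0.223 origin [ 0.6155 -0.2813]
 top -y corner in stand -0.09357219104592791 0.004914261707852563 0.11522512114270925
 top mid [ 0.5077 -0.2289  0.2443]
white [0.6158 0.2111 0.1301] 0.0052
white [0.6012 0.3308 0.1303] 0.0058
white [0.473  0.2211 0.241 ] 0.0579
 barlen 0.1206 yaw 0.122 origin [0.5688 0.2661]
 top -y corner in stand -0.10055961093111013 -0.032993655338340706 0.11076746613564314
 top mid [0.4645 0.2906 0.241 ]
[ 0.374 -0.157  0.02 ]
[ 0.345 -0.619  0.02 ]
mug [0.40930742 0.41494912 0.09      ] jar [0.56370387 0.45575313 0.11      ] maple bars/top [ 0.64040212 -0.07975089  0.2       ]
[ 0.30049412 -0.44361032  0.01      ] [ 0.43673103 -0.37931388  0.01      ] oil [ 0.56840295 -0.4683512   0.19      ]
{'fx': 342.91360175877315, 'fy': 342.91360175877315, 'cx': 315.55503289599176, 'cy': 235.9630522173883, 'k1': -0.004698458382774965, 'xyz': array([0.13605301, 0.66289526, 0.38386693]), 'attitude': array([0.79823622, 0.5871853 , 0.07824832, 0.109131  ])}
```

```bash
python3 - <<'E'
from h import *
for k,a,b,o,yaw in [("walnut",(300,194.3),(334.5,267),(.6155,-.2813),.223),("white",(410,315.7),(250.5,156.5),(.5688,.2661),.122)]:
    p,e=tri(a,b); xh=np.array([np.cos(yaw),np.sin(yaw)]);yh=np.array([-xh[1],xh[0]])
    t=p[:2]-o; print(k,p.round(4),e.round(4),"stand xy",t@xh,t@yh)
    for s in(-.095,-.1,-.13,0,.045): print(s,(o+s*xh).round(4))
# scene -y corner on plane z~.19
print(plane('scene',(273.3,172.7),.19),plane('scene',(378.5,284),.19))
o=telemetry.get_obs();print(R.from_quat(o['ee_rot']).as_matrix().round(3).tolist())
E
```

```text
walnut [ 0.509  -0.2316  0.1854] 0.005 stand xy -0.09286915050256911 0.0719717155706013
-0.095 [ 0.5229 -0.3023]
-0.1 [ 0.518  -0.3034]
-0.13 [ 0.4887 -0.3101]
0 [ 0.6155 -0.2813]
0.045 [ 0.6594 -0.2713]
white [0.4654 0.3225 0.1851] 0.0073 stand xy -0.09577419136198026 0.06855047612285502
-0.095 [0.4745 0.2545]
-0.1 [0.4695 0.2539]
-0.13 [0.4398 0.2503]
0 [0.5688 0.2661]
0.045 [0.6135 0.2716]
[ 0.53872309 -0.35802528  0.19      ] [0.48143276 0.19133397 0.19      ]
[[-0.955, 0.298, -0.001], [0.298, 0.955, -0.002], [0.0, -0.002, -1.0]]
```

White: align the tool's y axis with the stand (+0.424 rad) and stop 30 mm short of the top edge at (0.430, 0.249), then lower to z ≈ 0.168.

```bash
python3 -m creep '[[[2.3,-3.95,0],0.1,0.6],[[2.3,-3.95,0],0.1,0.6],[[2.3,-3.95,0],0.1,0.6],[[2.3,-3.95,0],0.1,0.6],[[2.3,-3.95,0],0.024,0.6],[[2.3,-3.95,0],0,0.6],[[2.3,-3.95,0],0,0.6],[[2.3,-3.95,0],0,0.6],[[2.3,-3.95,0],0,0.6],[[2.3,-3.95,0],0,0.6],[[0,0,0],0,0.6],[[0,0,-3],0,0.6]]'
```

```text
clock: 1.6
ee_pos: [0.433, 0.2502, 0.2107]
ee_rot: [-0.06, 0.998, 0.001, 0.002]
wrist_force: [1.3, -0.2, -0.8]
opening: 0.0707
grasp_force: 0.0
```

```bash
python3 -m creep '[[[0,0,-2.1],0,0.6],[[0,0,-2.1],0,0.6],[[0,0,0],0,0.6]]'; python3 - <<'E'
from h import *
a=read_camera("side")[100:250,180:380,::-1]; b=read_camera("scene")[230:380,300:500,::-1]
cv2.imwrite("pics/pre.png",np.hstack([cv2.resize(i,(400,300),interpolation=cv2.INTER_CUBIC) for i in(a,b)]))
E
```

```text
clock: 1.98
ee_pos: [0.4291, 0.2493, 0.1646]
ee_rot: [-0.061, 0.998, -0.001, -0.002]
wrist_force: [0.2, -0.7, -0.1]
opening: 0.0702
grasp_force: 0.0
```

View pics/pre.png

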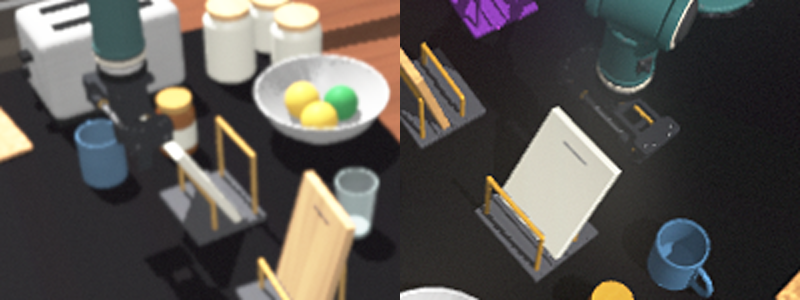

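The gripper is in front of the tray's top edge (side crop ~(165,150)) and parallel to it. Pushing along the stand's x.

```bash
python3 -m creep '[[[1,0.12,0],0,0.6],[[1,0.12,0],0,0.6],[[1,0.12,0],0,0.6],[[0.8,0.1,0],0,0.6],[[0.8,0.1,0],0,0.6],[[0.8,0.1,0],0,0.6],[[0.8,0.1,0],0,0.6],[[0.8,0.1,0],0,0.6],[[0.8,0.1,0],0,0.6]]'
```

```text
clock: 3.2
ee_pos: [0.5099, 0.259, 0.1667]
ee_rot: [-0.061, 0.998, -0.0, 0.0]
wrist_force: [-0.4, 0.3, 0.5]
opening: 0.0704
grasp_force: 0.4
```

```bash
python3 -m creep '[[[0.8,0.1,0],0,0.6],[[0.8,0.1,0],0,0.6],[[0.8,0.1,0],0,0.6],[[0.8,0.1,0],0,0.6],[[0.8,0.1,0],0,0.6],[[0.8,0.1,0],0,0.6],[[0.8,0.1,0],0,0.6],[[0.8,0.1,0],0,0.6],[[0.5,0.06,0],0,0.6],[[0.5,0.06,0],0,0.6],[[0,0,0],0,0.6],[[0,0,0],0,0.6]]'; python3 - <<'E'
from h import *
a=read_camera("side")[100:250,180:380,::-1]; b=read_camera("scene")[230:380,300:500,::-1]
cv2.imwrite("pics/post.png",np.hstack([cv2.resize(i,(400,300),interpolation=cv2.INTER_CUBIC) for i in(a,b)]))
E
```

```text
clock: 4.7
ee_pos: [0.5831, 0.2681, 0.1666]
ee_rot: [-0.061, 0.998, -0.0, -0.0]
wrist_force: [0.1, 0.1, -0.0]
opening: 0.0706
grasp_force: 0.0
```

View pics/post.png

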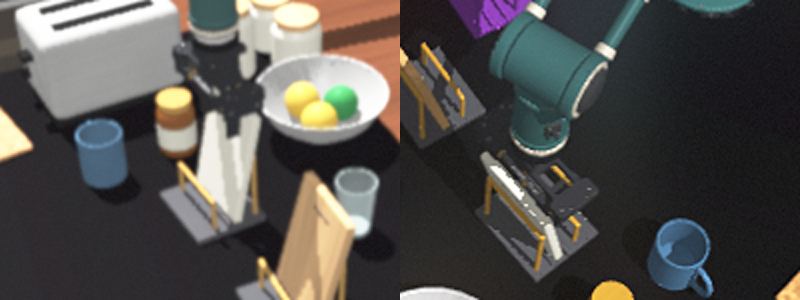

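The white tray now leans on its back rest (side crop (228,170)) with no contact force. Backing off along -x, then rising and crossing to the walnut.

```bash
python3 -m creep '[[[-1.5,-0.18,0],0,0.6],[[-1.5,-0.18,0],0,0.6],[[-1.5,-0.18,0],0,0.6],[[-1.5,-0.18,0],0,0.6],[[-1.5,-0.18,2],0,0.6],[[-1.5,-0.18,2],0,0.6],[[0,0,2],0,0.6],[[0,0,2],0,0.6]]' && python3 -m creep '[[[-0.15,-4,0],0.05,0.6],[[-0.15,-5.5,0],0.05,0.6],[[-0.15,-5.5,0],0,0.6],[[-0.15,-5.5,0],0,0.6],[[-0.15,-5.5,0],0,0.6],[[-0.15,-5.5,0],0,0.6],[[-0.15,-5.5,0],0,0.6],[[-0.15,-5.5,0],0,0.6],[[-0.15,-5.5,0],0,0.6],[[-0.1,-5.5,0],0,0.6],[[0,-3.4,0],0,0.6],[[0,0,0],0,0.6]]'
```

```text
clock: 5.8
ee_pos: [0.4934, 0.2574, 0.2481]
ee_rot: [-0.061, 0.998, 0.0, 0.0]
wrist_force: [0.4, 0.4, 1.5]
opening: 0.0706
grasp_force: 0.0
clock: 7.3
ee_pos: [0.4788, -0.3144, 0.2471]
ee_rot: [-0.109, 0.994, -0.0, 0.0]
wrist_force: [-0.4, 0.2, 0.2]
opening: 0.0703
grasp_force: 0.0
```

```bash
python3 -m creep '[[[0,0,-3],0,0.6],[[0,0,-3],0,0.6],[[0,0,-2],0,0.6],[[0,0,0],0,0.6]]' && python3 -m creep '[[[1,0.22,0],0,0.6],[[1,0.22,0],0,0.6],[[1,0.22,0],0,0.6],[[0.8,0.18,0],0,0.6],[[0.8,0.18,0],0,0.6],[[0.8,0.18,0],0,0.6],[[0.8,0.18,0],0,0.6],[[0.8,0.18,0],0,0.6],[[0.8,0.18,0],0,0.6]]'
```

```text
clock: 7.8
ee_pos: [0.4779, -0.3102, 0.165]
ee_rot: [-0.111, 0.994, 0.001, -0.001]
wrist_force: [-0.1, 0.1, 0.3]
opening: 0.0706
grasp_force: 0.0
clock: 8.93
ee_pos: [0.5573, -0.2941, 0.1666]
ee_rot: [-0.11, 0.994, 0.0, -0.0]
wrist_force: [-0.9, 0.6, 0.7]
opening: 0.0707
grasp_force: 0.2
```

```bash
python3 -m creep '[[[0.8,0.18,0],0,0.6],[[0.8,0.18,0],0,0.6],[[0.8,0.18,0],0,0.6],[[0.8,0.18,0],0,0.6],[[0.8,0.18,0],0,0.6],[[0.8,0.18,0],0,0.6],[[0.8,0.18,0],0,0.6],[[0.8,0.18,0],0,0.6],[[0.5,0.11,0],0,0.6],[[0.5,0.11,0],0,0.6],[[0,0,0],0,0.6],[[0,0,0],0,0.6]]' && python3 -m creep '[[[-1.5,-0.33,0],0,0.6],[[-1.5,-0.33,0],0,0.6],[[-1.5,-0.33,0],0,0.6],[[-1.5,-0.33,0],0,0.6],[[-1.5,-0.33,2],0,0.6],[[-1.5,-0.33,2],0,0.6],[[-3,0,2],0,0.6],[[-3,0,2],0,0.6],[[0,0,0],0,0.6],[[0,0,0],0,0.6]]'; python3 - <<'E'
from h import *
a=read_camera("side")[130:360,220:440,::-1]; b=read_camera("scene")[150:380,230:450,::-1]
cv2.imwrite("pics/end.png",np.hstack([cv2.resize(i,(400,418),interpolation=cv2.INTER_CUBIC) for i in(a,b)]))
E
```

```text
clock: 10.42
ee_pos: [0.6306, -0.2777, 0.1666]
ee_rot: [-0.11, 0.994, 0.0, -0.0]
wrist_force: [0.6, -0.1, 0.3]
opening: 0.0704
grasp_force: 0.0
clock: 11.68
ee_pos: [0.481, -0.2977, 0.247]
ee_rot: [-0.11, 0.994, -0.0, 0.001]
wrist_force: [-0.2, -0.7, 0.1]
opening: 0.0705
grasp_force: 0.0
```

View pics/end.png

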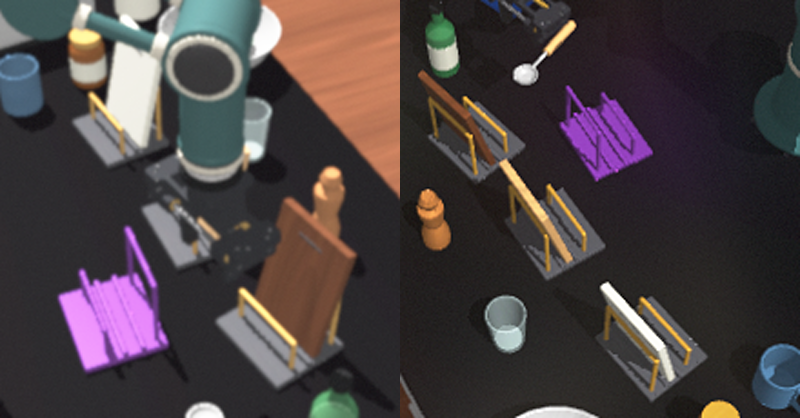

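Both plates now lean on their back rests: walnut at scene crop (457,115), white at (637,330). They are parallel to their bars and to the untouched maple at (535,210), and the gripper is clear.

```bash
python3 -c "from cell import finish_job; print(finish_job())"
```

```text
the job is handed in; nothing more can be done
None
```

I pushed the walnut board and the white tray back so both lean on their back rests, seated in their channels. I did not touch the maple board or anything else, and I handed the job in at about 12 s of the 56 s allowed; I checked the final poses only in the camera pictures, and no verdict came back.

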